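# Vent the dry-block heater

## Robot

A 7-joint arm with a two-finger parallel gripper is mounted at the origin on the work surface. World frame = base frame: x ahead of the robot, y to its left, z up, the work surface at z = 0. Lengths are in m, angles in rad, forces in N, time in s.
With the tool pointing down it reaches from about 0.425 to 1.025 m from the base axis. Payload 3.6 kg.
Tool frame: the origin (TCP) lies on the front face of the gripper's body, between the roots of the fingers; the fingertips stand env.tcp_to_tips ahead of it and the grasp point (between the pads) lies 54 mm ahead of it (env.tcp_to_tips is the distance from the TCP to the fingertips, in m); z points along the fingers, y is the line along which they close (so a half turn about z gives the same grasp; the last joint's range is limited). The gripper opens to 85 mm and grips with 20 to 120 N. Pads are 22 mm wide; open, the fingers measure 114 mm over their backs; the gripper's body (76 mm by 85 mm) begins 54 mm behind the grasp point. The pads swing forward as they close: fully open they stand 13 mm farther back than shut.
Start: joints at [1.169, 0.591, 0.048, 1.609, -0.033, 0.943, -0.034], TCP at [0.22, -0.691, 0.304] pointing down, gripper open.
Joint ranges: [-2.69, 2.69], [-0.47, 2.24], [-1.27, 1.36], [0.19, 2.51], [-1.53, 4.68], [0.08, 2.07], [-3.09, 3.09]. Speed limits (rad/s): [2.57, 2.57, 3.14, 3.14, 3.14, 3.14, 3.14].

## Interface

Orientations are given as a 3x3 rotation matrix whose columns are the frame's x, y, z axes.
In Python, from station import env, hand, kin, snapshot, camera_params, close_job gives the robot as it stands. Calls block until the motion is done:
- env.move_to(position, orientation): joint-space move of the TCP to a pose.
- env.servo_line(position, rotation=None, speed=0.15): straight line of the TCP; rotation=None keeps the orientation; speed is the mean speed in m/s.
- env.movej(angles): joint-space move.
- hand.move_gripper(opening): finger opening in m; the grip force is fixed at half the most; returns when the fingers have stopped.
- env.pause(seconds).
- kin.inverse_kinematics(position, orientation): joint angles nearest the present ones, or None.
- snapshot(name): name is "scene" or "top"; returns the picture (400x640x3 uint8, blue, green, red); there is no depth.
- camera_params(name): a dict with "intrinsics" (3x3 intrinsics, pixels), "world_from_camera" (4x4, takes a point from camera to world coordinates). Camera axes: x right, y down, z forward; pixel columns grow to the right and rows downward; lengths in m; the calibration is good to about 2 mm. A picture is of the moment at which its call begins. camera_params takes no time and is no camera call.
A pose or a line that the arm cannot do raises env.Unreachable and nothing moves.
- close_job(): hands the job in; it is judged then, once.
Readings, each from a call of its own:
- env.read_clock(): time.
- env.read_qpos(): joint angles.
- env.read_joint_velocities(): joint speeds.
- env.read_effort(): joint torques, N m.
- env.read_eef_pos(): TCP position.
- env.read_tcp_rot(): TCP orientation.
- env.read_force(): force on the tool from outside, world axes, zero at the start.
- env.read_torque(): the same for the moment, N m.
- env.read_grip_width(): finger opening in m.
- env.read_finger_force(): force on a finger pad.
Only numpy, scipy, OpenCV 4.12 (cv2) and the standard library are available. Lean on these libraries where they do the work, as an engineer would, in place of code of your own. Each camera call takes 0.05 s, during which the arm holds its last target. There are 200 camera calls.

## Task

The run on the dry-block heater is over and the block has to cool: turn its thermostat dial down to 4 while the lid is still shut, then lift the sprung lid by its bar handle to the 40-degree vent mark and hold it there so the vapour can clear. The lid springs shut if let go, so finish while still holding it steady at the mark. Leave everything else on the bench where it stands.

Things in the scene. Friction and masses are not known exactly. Their poses are not given: they have to be found in the camera images.
- heater: white bench heater, 360 mm deep (x), 220 wide (y), fixed; origin under its centre, its x axis points from its front (robot side) to its rear, z up. Front: flat control deck 90 mm above the bench, dial at (x -135, y -55) mm; the lamp and switch beside it stay alone. Rear: grey hood lid over a block of capped tubes, front face at x -2 mm, top 147 mm above the bench when shut
- dial (a joint): thermostat dial, rad: 0 at mark 0, rising clockwise seen from above. Marks 0 to 10 lie 27 degrees (0.4712 rad) apart; mark 4 is 1.885; starts between marks 5 and 9. A white pointer line is at one end of its bar grip: at mark 5 it points along the heater's +x (away from the robot), at mark 4 27 degrees anticlockwise of that from above. Stays where left; friction 0.03 N m
- dial_grip (a point): on the dial's axis, 23 mm above the deck (113 mm above the bench), at the height to grip. The black knob: a skirt 50 mm across and 5 mm high, on it an upright bar grip 46 mm long, 13 mm thick, its top 33 mm above the deck
- lid (a joint): lid angle, rad: 0 shut, rising as its front lifts, stop at 1.4; the 40-degree vent mark is 0.698. Marks every 20 degrees on the round hinge discs (88 mm across) at both sides, the broad long one is 40; a dark index line on the lid's side reads against them. Spring and weight pull it shut: about 4 N up at the bar starts it, about 5 N along its arc holds it at 40 degrees
- lid_handle (a point): middle of the lid's handle: a round steel bar 12 mm thick, parallel to the heater's y axis, free for 110 mm between its two arms, with a 47 mm gap to the lid's front face; at x -55, y 0 mm in the heater's frame, axis 137 mm above the bench and 47 mm above the deck when shut; it moves with the lid
- lid_hinge (a point): on the lid's hinge axis (parallel to the heater's y axis), midway: x 150 mm in the heater's frame, 115 mm above the bench; the bar moves on a circle of 206 mm radius about it
- tube_rack: bystander: white tube rack 200 x 85 x 57 mm beside the heater's +y side; origin under its centre
- tip_box: bystander: grey pipette-tip box with clear cover, 124 x 86 x 64 mm, beside the heater's -y side; origin under its centre
- reagent_bottle: bystander: amber bottle with black cap, 70 mm across, 150 high; origin under its centre
- specimen_jar: bystander: clear jar with white cap, 72 mm across, 85 high; origin under its centre
- pen_pot: bystander: grey steel pot with pens, 76 mm across, 145 high; origin under its centre
- timer: bystander: flat white bench timer 65 x 65 x 18 mm; origin under its centre
- tissue_box: bystander: tissue box 115 x 230 x 85 mm, the tissue standing to 130; origin under its centre

How it is judged:
On the way, in this order (a step that is already met when the one before it is completed fails the run):
1. the dial stands at 4 while the lid is still shut (value of joint dial between 1.735 and 2.035 rad and value of joint lid below 0.1 rad and velocity of joint dial between -0.1 and 0.1 rad/s), for 0.3 s.
2. the lid is held by the fingers at the vent mark (value of joint lid between 0.611 and 0.785 rad and contact force between the fingers and lid above 1 N and velocity of joint lid between -0.1 and 0.1 rad/s), for 0.3 s.
At the end, for the whole second after the job is handed in: the lid is held still by the robot's fingers (more than 1 N between them) within 5 degrees of the 40-degree vent mark (0.611 to 0.785 rad), and the dial reads 4 within a third of a division (1.735 to 2.035 rad) (all of step 2 and value of joint dial between 1.735 and 2.035 rad); the arm keeps its last pose, push and grip.
It fails at once if a bystander is moved more than 25 mm (distance of any of tube_rack, tip_box, reagent_bottle, specimen_jar, pen_pot, timer, tissue_box from where it was at the start of the episode above 0.025 m).
It also fails if it takes over 67 s, if anything falls off the work surface, if the arm or the gripper's body presses on something with over 40 N, if the wrist force passes 120 N, or if a joint passes its speed limit or range.

## Working session

There is one attempt and no reset: what is moved stays moved. The work goes in short steps, each a Python script; the robot and the scene stay as the last script left them, time stands still between calls to the robot, and variables do not carry over. Pictures are saved under pics/ and viewed, at most 10 in all, crops included, and the job is handed in when it is done.

```bash
mkdir -p pics; ls
python3 - <<'E'
from station import *
import cv2,numpy as np
for n in("scene","top"):
    cv2.imwrite(f"pics/{n}0.png",snapshot(n)); p=camera_params(n); print(n,np.round(p["intrinsics"],2).tolist(),np.round(p["world_from_camera"],4).tolist())
print(env.tcp_to_tips,env.read_clock(),env.read_grip_width(), np.round(env.read_tcp_rot(),3).tolist())
E
```

```text
pics
scene [[437.47, 0.0, 325.39], [0.0, 437.47, 204.5], [0.0, 0.0, 1.0]] [[-0.6475, 0.5051, -0.5705, 1.5415], [0.7618, 0.446, -0.4698, 0.7919], [0.0171, -0.7389, -0.6736, 1.2858], [0.0, 0.0, 0.0, 1.0]]
top [[499.3, 0.0, 319.46], [0.0, 499.3, 193.72], [0.0, 0.0, 1.0]] [[0.0762, -0.9767, 0.2004, 0.1755], [-0.9971, -0.0757, 0.0101, -0.0315], [0.0053, -0.2006, -0.9797, 1.9509], [0.0, 0.0, 0.0, 1.0]]
0.0726 0.1 0.08490259185713386 [[0.953, 0.303, -0.001], [0.303, -0.953, 0.002], [-0.0, -0.002, -1.0]]
```

View pics/scene0.png

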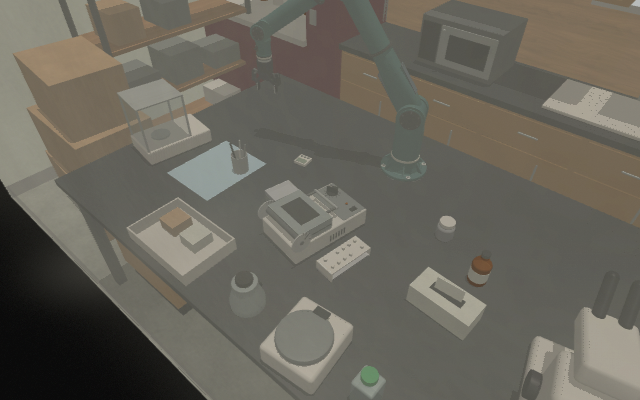

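View pics/top0.png

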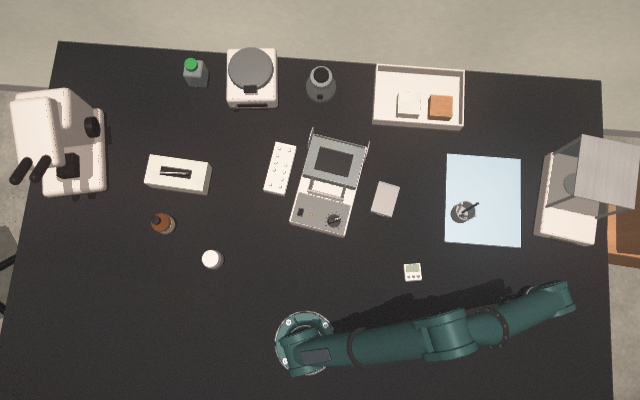

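The heater is around (330,185) in the top view, with its dial near (334,220), the tube rack at (280,168) and the tip box at (386,199). I'll zoom in on the heater.

Run:
```python
import cv2,numpy as np
a=cv2.imread("pics/top0.png")[125:245,280:380]; b=cv2.imread("pics/scene0.png")[170:270,250:375]
a=cv2.resize(a,None,fx=5,fy=5,interpolation=cv2.INTER_CUBIC)
cv2.imwrite("pics/c1.png",a)
```

```text
(no output)
```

View pics/c1.png

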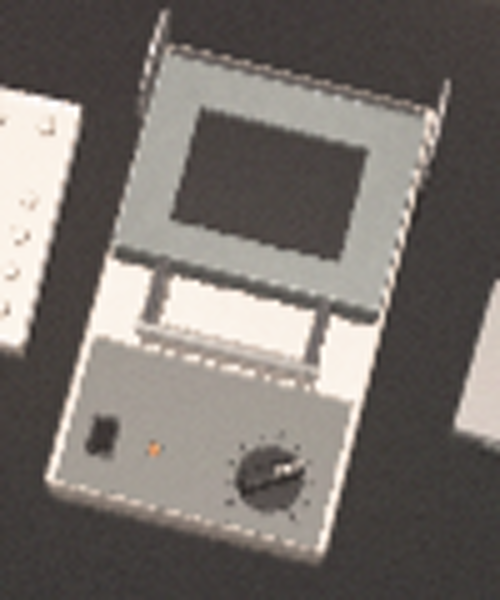

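The crop shows the deck's front corners at about (52,480) and (322,550), the lid's front top edge from (118,250) to (380,314), and the bar from (140,328) to (317,373). The dial centre is at about (270,479), with its white pointer end near (297,465). I'll fit the heater pose to these.

```bash
cat > h.py <<'E'
import numpy as np,cv2
from station import *
from scipy.optimize import least_squares
def proj(n,P):
    p=camera_params(n);T=np.linalg.inv(p["world_from_camera"]);c=(np.atleast_2d(P)@T[:3,:3].T+T[:3,3])@np.array(p["intrinsics"]).T
    return c[:,:2]/c[:,2:]
def back(n,uv,z):
    p=camera_params(n);W=np.array(p["world_from_camera"]);d=W[:3,:3]@np.linalg.solve(p["intrinsics"],[*uv,1]);o=W[:3,3]
    return o+d*(z-o[2])/d[2]
def Hw(q,P):
    c,s=np.cos(q[2]),np.sin(q[2]);return np.atleast_2d(P)@np.array([[c,s,0],[-s,c,0],[0,0,1]])+[q[0],q[1],0]
E
python3 - <<'E'
from h import *
P=np.array([[-180,110,90],[-180,-110,90],[-55,55,143],[-55,-55,143],[-2,110,147],[-2,-110,147],[-135,-55,100]])/1e3
U=np.array([[52,480],[324,550],[140,328],[317,373],[118,250],[380,314],[270,479]])/5-.4+[280,125]
r=least_squares(lambda q:(proj("top",Hw(q,P))-U).ravel(),[.5,-.1,-.2],loss="soft_l1")
print(r.x,(proj("top",Hw(r.x,P))-U).round(1).tolist())
a=back("top",np.array([242,490])/5+[279.6,124.6],.123);b=back("top",np.array([300,464])/5+[279.6,124.6],.123)
d=b-a;th=np.arctan2(d[1],d[0])-r.x[2];print("bar yaw rel",np.degrees(th),"mark",5-np.degrees(th)/27)
print("mid",(a+b)/2,"dial",Hw(r.x,[-.135,-.055,.113]),"bar",Hw(r.x,[-.055,0,.137]))
v=proj("scene",Hw(r.x,np.vstack([P,[[-.055,0,.137]]])));print(v.round(0).tolist())
img=cv2.imread("pics/scene0.png")[175:265,250:375];cv2.imwrite("pics/c2.png",cv2.resize(img,None,fx=6,fy=6,interpolation=cv2.INTER_CUBIC))
np.save("q.npy",r.x)
E
```

```text
[ 0.59968762 -0.04435542 -0.18095993] [[-1.6, 0.5], [0.7, 1.3], [3.3, 0.2], [-3.3, -1.4], [-2.9, -1.6], [2.1, 0.3], [0.3, -0.1]]
bar yaw rel -50.928211949640456 mark 6.886230072208906
mid [ 0.45460555 -0.07307567  0.123     ] dial [[ 0.45699342 -0.07416087  0.113     ]] bar [[ 0.54558569 -0.03445685  0.137     ]]
[[365.0, 209.0], [331.0, 182.0], [333.0, 205.0], [316.0, 190.0], [332.0, 218.0], [297.0, 188.0], [331.0, 191.0], [324.0, 199.0]]
```

View pics/c2.png

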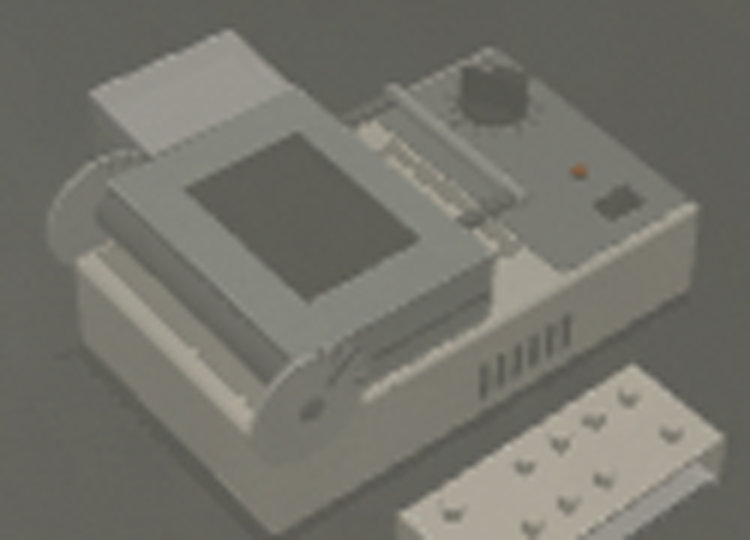

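The fit predicts the scene view to within about 2 px. The lid and bar half-widths are unknown, so I'll free them, refit, check IK for every pose, and then move above the dial.

```bash
cat >> h.py <<'E'
def Rt(yaw): # tool down, tool x at world yaw
    c,s=np.cos(yaw),np.sin(yaw);return np.array([[c,s,0],[s,-c,0],[0,0,-1.]])
E
python3 - <<'E'
from h import *
U=np.array([[52,480],[324,550],[140,328],[317,373],[118,250],[380,314],[270,479]])/5-.4+[280,125]
V=np.array([[697,205],[490,47],[390,88],[522,197]])/6-.4+[250,175]
def f(p):
    b,l=p[3:];P=Hw(p,[[-.18,.11,.09],[-.18,-.11,.09],[-.055,b,.143],[-.055,-b,.143],[-.002,l,.147],[-.002,-l,.147],[-.135,-.055,.1]])
    return np.r_[(proj("top",P)-U).ravel(),(proj("scene",P[:4])-V).ravel()]
r=least_squares(f,[.6,-.044,-.18,.06,.1],loss="soft_l1");q=r.x[:3];print(r.x,f(r.x).reshape(-1,2).round(1).tolist());np.save("q.npy",q)
D=Hw(q,[-.135,-.055,.116])[0];B=Hw(q,[-.055,0,.137])[0];print(D,B)
for off in(0,np.pi):
    for d in(-52,-25,0,27):
        print(off>0,d,[None if (k:=kin.inverse_kinematics(D+[0,0,.054+h],Rt(q[2]+np.radians(d)+off))) is None else np.round(k,2).tolist() for h in(0,.1)])
for off in(-90,90):
    for a in(0,20,40):
        t=np.radians(a);H=np.array([.15,0,.115]);v=np.array([-.205,0,.022]);p=Hw(q,H+[v[0]*np.cos(t)+v[2]*np.sin(t),0,-v[0]*np.sin(t)+v[2]*np.cos(t)])[0]
        print(off,a,p.round(3),np.round(k,2).tolist() if (k:=kin.inverse_kinematics(p+[0,0,.054],Rt(q[2]+np.radians(off)))) is not None else None)
E
```

```text
[ 0.59900221 -0.04546378 -0.19089429  0.05311249  0.10018853] [[-1.7, 0.3], [0.4, 1.7], [4.0, 0.3], [-3.7, -1.2], [-0.0, -1.0], [-0.2, 0.1], [0.2, 0.2], [-0.3, 0.4], [-0.4, -0.9], [18.3, 15.4], [-20.5, -16.9]]
[ 0.45601896 -0.0738502   0.116     ] [ 0.54500129 -0.03502824  0.137     ]
False -52 [[-0.16, 0.52, 0.3, 2.3, -0.42, 0.37, -2.18], [-0.15, 0.33, 0.27, 2.23, -0.15, 0.61, -2.44]]
False -25 [[-0.09, 0.51, 0.2, 2.29, -0.28, 0.36, -1.85], [-0.03, 0.32, 0.11, 2.22, -0.06, 0.61, -2.07]]
False 0 [[-0.02, 0.5, 0.1, 2.29, -0.15, 0.35, -1.55], [0.06, 0.32, 0.0, 2.22, -0.0, 0.61, -1.7]]
False 27 [[0.06, 0.5, 0.0, 2.29, -0.0, 0.35, -1.22], [0.15, 0.32, -0.1, 2.21, 0.06, 0.61, -1.29]]
True -52 [[0.34, 0.52, -0.37, 2.28, 0.46, 0.41, 0.06], [0.48, 0.35, -0.52, 2.2, 0.29, 0.65, 0.23]]
True -25 [[0.42, 0.54, -0.47, 2.27, 0.57, 0.44, 0.43], [0.56, 0.37, -0.62, 2.2, 0.35, 0.67, 0.63]]
True 0 [[0.45, 0.54, -0.51, 2.27, 0.61, 0.46, 0.82], [0.64, 0.39, -0.73, 2.19, 0.41, 0.69, 1.0]]
True 27 [[0.48, 0.55, -0.55, 2.27, 0.64, 0.47, 1.26], [0.73, 0.43, -0.86, 2.19, 0.5, 0.72, 1.38]]
-90 0 [ 0.545 -0.035  0.137] [-0.39, 0.59, 0.51, 2.11, -0.53, 0.57, -2.82]
-90 20 [ 0.565 -0.039  0.206] [-0.37, 0.49, 0.49, 2.02, -0.35, 0.71, -2.99]
-90 40 [ 0.606 -0.047  0.264] [-0.32, 0.46, 0.46, 1.88, -0.26, 0.86, -3.07]
90 0 [ 0.545 -0.035  0.137] [0.19, 0.55, -0.29, 2.09, 0.29, 0.55, -0.49]
90 20 [ 0.565 -0.039  0.206] [0.25, 0.47, -0.35, 2.0, 0.24, 0.71, -0.44]
90 40 [ 0.606 -0.047  0.264] [0.29, 0.45, -0.39, 1.86, 0.22, 0.88, -0.4]
```

Run:
```python
from h import *
U=np.array([[52,480],[324,550],[140,328],[317,373],[118,250],[380,314],[270,479]])/5-.4+[280,125]
V=np.array([[697,205],[490,47],[522,197],[390,88]])/6-.4+[250,175]
def f(p):
    b,l=p[3:];P=Hw(p,[[-.18,.11,.09],[-.18,-.11,.09],[-.055,b,.143],[-.055,-b,.143],[-.002,l,.147],[-.002,-l,.147],[-.135,-.055,.1]])
    return np.r_[(proj("top",P)-U).ravel(),(proj("scene",P[:4])-V).ravel()]
r=least_squares(f,[.6,-.044,-.18,.06,.1],loss="soft_l1");q=r.x[:3];print(r.x,f(r.x).reshape(-1,2).round(1).tolist());np.save("q.npy",q)
D=Hw(q,[-.135,-.055,.116])[0];print(D)
w=np.radians(-61)
env.move_to(D+[0,0,.054+.10],Rt(w)); hand.move_gripper(.055)
print(env.read_clock(),env.read_eef_pos(),env.read_force())
a=snapshot("top")[175:260,290:390]; b=snapshot("scene")[140:225,290:390]
cv2.imwrite("pics/c3.png",np.hstack([cv2.resize(x,(400,340),interpolation=cv2.INTER_CUBIC) for x in(a,b)]))
```

```text
[ 0.59875656 -0.04391573 -0.18395689  0.06794546  0.10001671] [[-1.9, 0.6], [0.4, 1.6], [-0.2, -0.5], [-0.1, -0.2], [-0.4, -0.8], [-0.7, -0.0], [0.1, 0.2], [-0.0, 0.3], [-0.4, -0.8], [-0.9, -0.7], [-0.6, -0.5]]
[ 0.45597368 -0.0732934   0.116     ]
2.8667 [ 0.45598439 -0.07346603  0.26997054] [-0.19861529 -0.0227466   0.29444892]
```

View pics/c3.png

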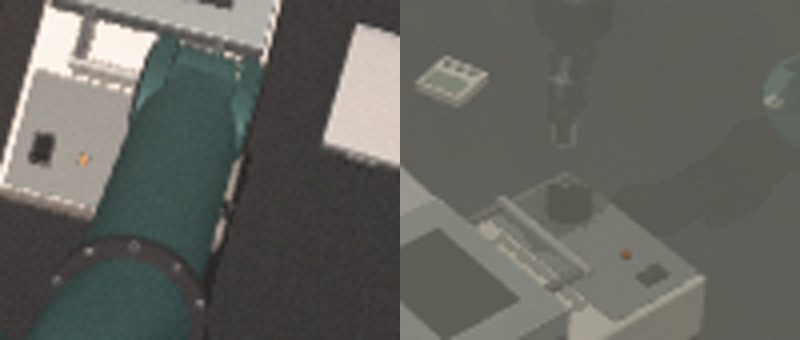

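The fit now agrees to under 2 px, and the gripper at about (563,130) hangs over the dial at (570,200). Next I'll descend, grip the bar and turn it to mark 4.

Run:
```python
from h import *
q=np.load("q.npy");D=Hw(q,[-.135,-.055,.116])[0];w=np.radians(-61);P=D+[0,0,.054]
def st(s):print(s,round(env.read_clock(),2),env.read_eef_pos().round(4),env.read_force().round(1),env.read_torque().round(2),round(env.read_grip_width(),4),round(env.read_finger_force(),1))
env.servo_line(P+[0,0,.03],speed=.12);st("pre")
env.servo_line(P,speed=.06);st("down")
if abs(env.read_force()[2])<8:
    hand.move_gripper(0.0);st("closed")
```

```text
pre 3.7 [ 0.4563 -0.0734  0.2002] [1.  0.8 0. ] [-0.04 -0.04  0.06] 0.0546 0.0
down 4.35 [ 0.4559 -0.0734  0.1697] [-0.8  0.3 -0.3] [-0.05 -0.05  0.01] 0.055 0.0
closed 4.81 [ 0.4563 -0.0731  0.1704] [-0.2  1.3  4.1] [ 0.21  0.05 -0.05] 0.0117 59.0
```

The bar is gripped across its 13 mm thickness with little side force. Turning it now.

Run:
```python
from h import *
q=np.load("q.npy");D=Hw(q,[-.135,-.055,.116])[0];P=D+[0,0,.054]
def st(s):print(s,round(env.read_clock(),2),env.read_eef_pos().round(4),env.read_force().round(1),env.read_torque().round(2),round(env.read_grip_width(),4))
tgt=q[2]+np.radians(27)
for w in np.linspace(np.radians(-61),tgt,6)[1:]:
    env.move_to(P,Rt(w));st(round(np.degrees(w),1))
    if np.abs(env.read_force()).max()>40: break
else:
    env.pause(.3);R=env.read_tcp_rot();print(np.degrees(np.arctan2(R[1,0],R[0,0])-q[2]))
    hand.move_gripper(.055);st("open");env.servo_line(P+[0,0,.10],speed=.12);st("up")
```

```text
-45.5 5.09 [ 0.4567 -0.0729  0.1704] [0.7 2.9 5.9] [ 0.6  -0.12  0.12] 0.012
-30.0 5.38 [ 0.457  -0.0725  0.1704] [1.2 4.6 5.5] [ 0.87 -0.29  0.06] 0.012
-14.5 5.66 [ 0.4572 -0.072   0.1704] [1.4 4.2 7. ] [ 1.04 -0.26 -0.01] 0.0119
1.0 5.95 [ 0.4572 -0.0715  0.1704] [1.1 6.6 5.4] [ 1.3  -0.26 -0.03] 0.0119
16.5 6.24 [ 0.4572 -0.0711  0.1704] [0.8 6.9 5.2] [ 1.47 -0.15 -0.02] 0.0117
26.74671496369843
open 7.03 [ 0.4557 -0.0737  0.1698] [0.2 0.6 0.5] [ 0.04 -0.03  0.03] 0.0547
up 8.01 [ 0.4555 -0.0733  0.2695] [-0.5 -0.1 -0.2] [-0.   -0.03  0.02] 0.0552
```

Turned and released. I'll move the arm aside briefly and check the dial.

Run:
```python
from h import *
q=np.load("q.npy")
env.move_to([.30,-.42,.32],Rt(np.radians(-30)));print(env.read_clock())
a=snapshot("top")[125:245,280:380];cv2.imwrite("pics/c4.png",cv2.resize(a,None,fx=5,fy=5,interpolation=cv2.INTER_CUBIC))
d=Hw(q,[-.135,-.055,.123])[0]
for m in(4,5):
    t=q[2]+np.radians(27*(5-m));print(m,((proj("top",np.array([d,d+.023*np.array([np.cos(t),np.sin(t),0])]))-[280,125]+.4)*5).round(0).tolist())
```

```text
9.4333
4 [[271.0, 475.0], [265.0, 445.0]]
5 [[271.0, 475.0], [279.0, 446.0]]
```

View pics/c4.png

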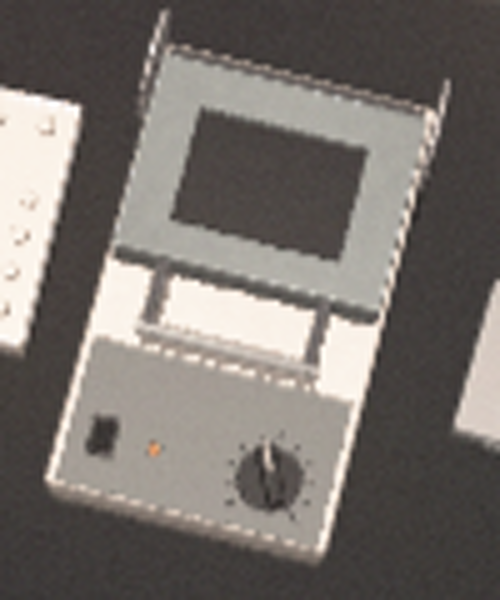

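The white pointer's tip is at about (265,448), where mark 4 is predicted (265,445). The lid is shut and nothing has moved. Next is gripping the bar.

Run:
```python
from h import *
q=np.load("q.npy");B=Hw(q,[-.055,0,.137])[0];P=B+[0,0,.054]
def st(s):print(s,round(env.read_clock(),2),env.read_eef_pos().round(4),env.read_force().round(1),env.read_torque().round(2),round(env.read_grip_width(),4),round(env.read_finger_force(),1))
hand.move_gripper(.042)
env.move_to(P+[0,0,.09],Rt(q[2]+np.pi/2));st("above")
env.servo_line(P+[0,0,.03],speed=.12);st("pre")
env.servo_line(P,speed=.05);st("down")
if np.abs(env.read_force()).max()<8:
    hand.move_gripper(0.0);st("closed")
```

```text
above 11.45 [ 0.5444 -0.0358  0.2808] [0.2 0.  0.1] [ 0.04 -0.06  0.03] 0.0419 0.0
pre 12.1 [ 0.545  -0.034   0.2212] [ 0.   0.7 -0.4] [-0.02  0.    0.02] 0.0417 0.0
down 12.85 [ 0.5448 -0.0337  0.1909] [ 0.1 -0.  -0.1] [ 0.01 -0.02 -0.05] 0.0419 0.0
closed 13.24 [ 0.5436 -0.0336  0.1911] [-3.4  0.8  3.7] [ 0.19  0.74 -0.02] 0.0104 58.4
```

Run:
```python
from h import *
q=np.load("q.npy")
def st(s):print(s,round(env.read_clock(),2),env.read_eef_pos().round(4),env.read_force().round(1),env.read_torque().round(2),round(env.read_grip_width(),4),round(env.read_finger_force(),1))
for a in range(5,41,5):
    t=np.radians(a);v=[-.205,.022]
    p=Hw(q,[.15+v[0]*np.cos(t)+v[1]*np.sin(t),0,.115-v[0]*np.sin(t)+v[1]*np.cos(t)])[0]
    env.servo_line(p+[0,0,.054],speed=.04);st(a)
    if np.abs(env.read_force()).max()>45 or env.read_grip_width()<.007: print("STOP");break
env.pause(.3);st("hold")
p=Hw(q,[[.15,0,.115]])[0];x=env.read_eef_pos()-[0,0,.054]-p
print("angle",np.degrees(np.arctan2(x[2],-(x[:2]@[np.cos(q[2]),np.sin(q[2])]))-np.arctan2(.022,.205)))
cv2.imwrite("pics/c5.png",cv2.resize(snapshot("scene")[120:270,240:390],(600,600),interpolation=cv2.INTER_CUBIC))
```

```text
5 13.84 [ 0.546  -0.0341  0.2084] [-4.4  4.1 -4.5] [0.74 1.24 0.04] 0.01 58.3
10 14.44 [ 0.5501 -0.0348  0.2261] [-4.9  3.6 -4.2] [0.77 1.46 0.03] 0.0097 58.3
15 15.04 [ 0.5554 -0.0358  0.2431] [-5.8  3.1 -4.9] [0.79 1.63 0.05] 0.01 58.3
20 15.64 [ 0.5621 -0.0369  0.2595] [-6.4  2.5 -4.1] [0.88 1.7  0.04] 0.0101 58.3
25 16.24 [ 0.57   -0.0384  0.2753] [-7.3  4.7 -2.9] [0.81 1.99 0.05] 0.0098 58.4
30 16.84 [ 0.5792 -0.04    0.2902] [-8.9  3.7 -1.4] [0.9  2.25 0.02] 0.01 58.4
35 17.44 [ 0.5896 -0.0419  0.3044] [-11.1   4.2   0.3] [0.92 2.62 0.03] 0.01 58.4
40 18.04 [ 0.6015 -0.044   0.3184] [-15.5   4.1   7.1] [0.82 3.12 0.04] 0.0101 58.5
hold 18.34 [ 0.6015 -0.044   0.3184] [-14.5   3.    6.3] [0.74 3.08 0.02] 0.0101 58.5
angle 39.27090568211716
```

View pics/c5.png

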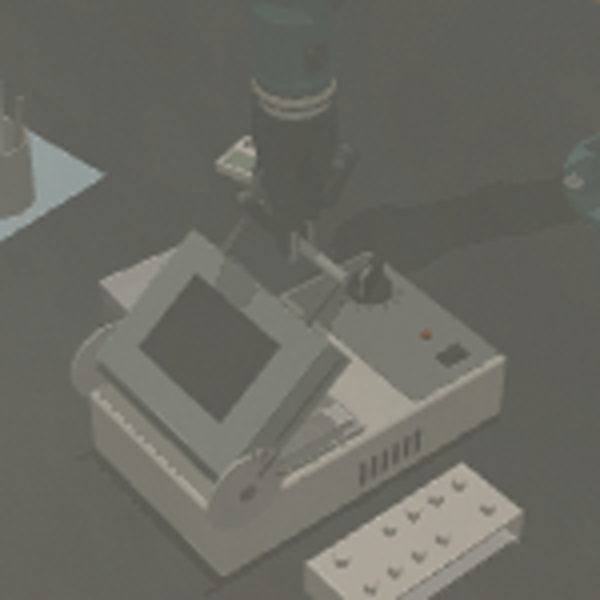

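The bar is held, the lid is clearly raised and the dial is untouched. I'll check the lid angle from its front top corners in the image, at crop (350,355) and (195,232).

Run:
```python
from h import *
q=np.load("q.npy")
V=np.array([[350,355],[195,232]])/4-.4+[240,120]
def c(a):
    t=np.radians(a);v=[-.152,.032]
    return proj("scene",Hw(q,[[.15+v[0]*np.cos(t)+v[1]*np.sin(t),y,.115-v[0]*np.sin(t)+v[1]*np.cos(t)] for y in(.1,-.1)]))
for a in(32,36,40,44):print(a,(c(a)-V).round(1).tolist())
r=least_squares(lambda a:(c(a[0])-V).ravel(),[40]);print(r.x)
b=snapshot("scene")[200:262,280:330];cv2.imwrite("pics/c6.png",cv2.resize(b,None,fx=9,fy=9,interpolation=cv2.INTER_CUBIC))
print(env.read_force().round(1),env.read_joint_velocities().round(3),env.read_finger_force())
```

```text
32 [[-4.7, -2.3], [1.5, 0.7]]
36 [[-6.4, -3.0], [-0.3, -0.0]]
40 [[-8.2, -3.5], [-2.1, -0.6]]
44 [[-10.2, -3.8], [-4.1, -1.0]]
[28.15936876]
[-14.5   3.9   5.6] [-0.     0.     0.001  0.     0.001  0.001  0.   ] 58.51034939289093
```

View pics/c6.png

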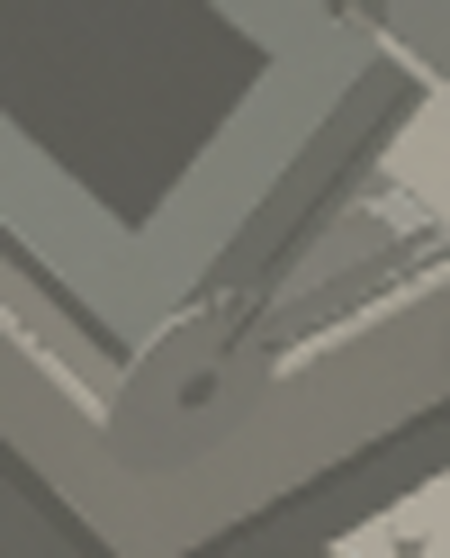

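Run:
```python
from h import *
q=np.load("q.npy")
def dirn(a,h,y=.1):
    t=np.radians(a);P=[]
    for v in(-.14,-.06):P.append([.15+v*np.cos(t)+h*np.sin(t),y,.115-v*np.sin(t)+h*np.cos(t)])
    p=proj("scene",Hw(q,P));d=p[0]-p[1];return np.degrees(np.arctan2(-d[1],d[0])),p
print("shut seam meas",np.degrees(np.arctan2(55,120)),dirn(0,.0)[0])
print("seam meas",np.degrees(np.arctan2(185,120)),"top edge meas",np.degrees(np.arctan2(235,170)))
for a in(30,34,38,40,42,46):print(a,[round(dirn(a,h)[0],1) for h in(0,.032)])
# bar grip / lid rear
for a in(34,40):
  for h in (0,.032): print(a,h,((dirn(a,h)[1]-[280,200]+.4)*9).round().tolist())
g=env.read_eef_pos();R=env.read_tcp_rot();print(g,g+.054*R[:,2])
im=snapshot("top")[110:210,290:390];cv2.imwrite("pics/c7.png",np.hstack([cv2.resize(im,(400,400),interpolation=cv2.INTER_CUBIC),cv2.resize(snapshot("scene")[160:220,270:330],(400,400),interpolation=cv2.INTER_CUBIC)]))
```

```text
shut seam meas 24.623564786163612 29.414965030624707
seam meas 57.03059609653788 top edge meas 54.11786275379579
30 [np.float64(47.0), np.float64(47.0)]
34 [np.float64(49.2), np.float64(49.2)]
38 [np.float64(51.5), np.float64(51.5)]
40 [np.float64(52.6), np.float64(52.7)]
42 [np.float64(53.8), np.float64(53.9)]
46 [np.float64(56.1), np.float64(56.2)]
34 0 [[392.0, 107.0], [263.0, 257.0]]
34 0.032 [[358.0, 77.0], [226.0, 230.0]]
40 0 [[375.0, 95.0], [255.0, 252.0]]
40 0.032 [[335.0, 72.0], [213.0, 231.0]]
[ 0.60148781 -0.043979    0.31836647] [ 0.60091507 -0.04402193  0.26436952]
```

View pics/c7.png

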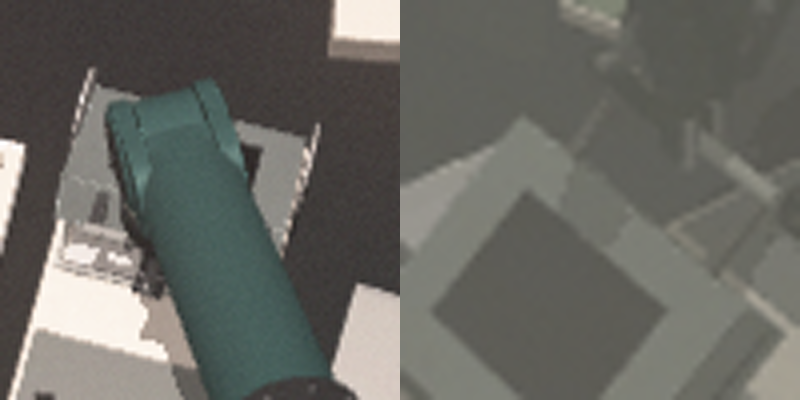

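The lid edges in the image are too coarse. The dark window's corners are crisp in both the shut and open scene views, so I'll fit the angle to those.

Run:
```python
from h import *
q=np.load("q.npy")
def quad(im):
    # dark window: grow contour from its centre
    return im
A=np.array([[298,132],[420,240],[310,303],[185,188]])/6-.42+[250,175]
B=np.array([[197,275],[282,347],[222,422],[140,347]])/4-.38+[240,120]
def refine(img,p):
    return cv2.cornerSubPix(cv2.cvtColor(img,cv2.COLOR_BGR2GRAY),p.astype(np.float32).reshape(-1,1,2),(3,3),(-1,-1),(3,40,.01)).reshape(-1,2)
A2=refine(cv2.imread("pics/scene0.png"),A);B2=refine(snapshot("scene"),B);print((A2-A).round(1).tolist(),(B2-B).round(1).tolist())
c,s=np.cos(q[2]),np.sin(q[2])
for A_,B_ in((A,B),(A2,B2)):
  for h in(.147,.143):
    L=[]
    for u in A_:
        w=back("scene",u,h)-[q[0],q[1],0];L.append([c*w[0]+s*w[1],-s*w[0]+c*w[1],w[2]])
    L=np.array(L)
    def f(a):
        t=np.radians(a[0]);x,z=L[:,0]-.15,L[:,2]-.115
        return (proj("scene",Hw(q,np.c_[.15+x*np.cos(t)+z*np.sin(t),L[:,1],.115-x*np.sin(t)+z*np.cos(t)]))-B_).ravel()
    r=least_squares(f,[40]);print(L.round(3).tolist(),r.x,r.fun.round(1))
```

```text
[[-0.2, -0.2], [0.0, -0.2], [-0.5, -0.0], [-0.3, 0.2]] [[-0.4, -0.6], [-0.3, -0.3], [-0.7, 0.3], [-0.6, -0.1]]
[[0.023, -0.062, 0.147], [0.024, 0.067, 0.147], [0.112, 0.069, 0.147], [0.112, -0.063, 0.147]] [37.01487906] [ 0.4 -0.9 -0.1 -0.4  0.  -0.  -0.3 -0.7]
[[0.02, -0.066, 0.143], [0.021, 0.064, 0.143], [0.109, 0.066, 0.143], [0.11, -0.067, 0.143]] [37.97953022] [ 0.4 -1.6  0.  -1.2  0.3 -0.7 -0.1 -1.3]
[[0.023, -0.064, 0.147], [0.023, 0.066, 0.147], [0.113, 0.068, 0.147], [0.114, -0.063, 0.147]] [37.88318608] [ 0.3 -0.6 -0.1 -0.5  0.1 -0.2 -0.  -0.1]
[[0.02, -0.068, 0.143], [0.021, 0.063, 0.143], [0.111, 0.065, 0.143], [0.112, -0.067, 0.143]] [38.91169712] [ 0.3 -1.4 -0.1 -1.3  0.3 -0.8  0.2 -0.8]
```

Two independent readings agree: about 38° from the window corners and 39.3° from the tool pose. Both are well inside 35–45°, the grip is firm and the arm is still, so I'm handing in.

Run:
```python
from h import *
env.pause(.5);print(env.read_clock(),env.read_force().round(1),env.read_eef_pos(),env.read_finger_force())
print(close_job())
```

```text
19.0917 [-13.9   3.3   6.8] [ 0.60150319 -0.04395608  0.31837272] 58.510944843292236
the job is handed in; nothing more can be done
None
```

I turned the dial to 4 with the lid shut, then lifted the lid and handed in at about 19 s with the gripper holding it steady at roughly 38–39° (limits 35–45°); nothing else on the bench was seen to move, and no verdict came back.

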